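# Set up the small hi-fi column and hold its control knob pressed

### The arm

A 6-joint arm with a two-finger parallel gripper is mounted at the origin on the work surface. World frame = base frame: x ahead of the robot, y to its left, z up, the work surface at z = 0. Lengths are in m, angles in rad, forces in N, time in s.
With the tool pointing down it reaches from about 0.3 to 0.75 m from the base axis. Payload 8.5 kg.
Tool frame: the origin (TCP) lies on the centre line of the jaws, within the pads' length; the fingertips stand 8 mm ahead of it and the grasp point (between the pads) lies 11 mm behind it; y points along the fingers, z is the direction in which the jaws open and shut, and the axes are right-handed (so a half turn about y gives the same grasp; the last joint's range is limited). The gripper opens to 85 mm and grips with 20 to 120 N. Pads are 22 mm wide; open, the fingers measure 114 mm over their backs; the gripper's body (76 mm by 85 mm) begins 54 mm behind the grasp point. The pads swing forward as they close: fully open they stand 13 mm farther back than shut.
Start: joints at [1.048, 0.381, 1.297, -0, 1.464, -0.215], TCP at [0.167, 0.524, 0.239] pointing down, gripper open.
Joint ranges: [-3.11, 3.11], [-0.89, 2.33], [0.22, 2.48], [-1.42, 4.56], [0.17, 2.85], [-2.88, 2.88]. Speed limits (rad/s): [2.39, 2.39, 3.14, 3.14, 3.14, 3.14].

### API

Orientations are given as a rotation vector (axis times angle).
In Python, from bench import r, cams, close_job gives the robot as it stands.
- The arm moves only by the tool arm_command, never from a script. Its argument "motion" is a list of rows, each a list of 3 entries, a list of its own where there are three numbers: the shift along the tool's x, y, z in mm, then the turn, a rotation vector about the tool's x, y, z in degrees, then the closure in counts, from 0 (fully open) to 255 (shut). A call has 1 to 10 rows; each row shifts and turns the commanded pose from where the row before left it, along the tool's axes as they then stand; what a row does not reach is not made up. A row lasts 1/10 s, in which the tool goes at most 50 mm and 8.59 degrees, less where a joint would pass 70% of its speed; a pose out of reach is approached as far as the arm can. A call with a gripper value outside its range is refused whole. The fingers move at their own pace and stop on an object; the grip force is fixed at half the most. Time passes only in rows, so rows that do not move let the fingers close. It gives the time, the measured TCP pose, the force and the opening at its end, in the units of the state.
- r.get_state(): the state, without advancing time (a new reading comes with each control period).
- cams.read_camera(name): name is "scene" or "top"; returns the picture (400x640x3 uint8, blue, green, red); there is no depth.
- cams.get_calibration(name): a dict with "intrinsics" (3x3 intrinsics, pixels), "position" and "attitude" of the camera in the world. Camera axes: x right, y up, looking along -z (the intrinsics and any distortion apply to the point x, -y, -z); pixel columns grow to the right and rows downward; lengths in m; the calibration is good to about 2 mm. A picture is of the moment at which its call begins. get_calibration takes no time and is no camera call.
- close_job(): hands the job in, once; it reports no verdict.
The state is a dict: "time": time; "qpos": joint angles; "qd": joint speeds; "tau": joint torques, N m; "position": TCP position; "eef_rot": TCP orientation; "contact_force": force on the tool from outside, world axes, zero at the start; "wrist_torque": the same for the moment, N m; "finger_gap": finger opening in m.
Only numpy, scipy, OpenCV 4.12 (cv2) and the standard library are available. Lean on these libraries where they do the work, as an engineer would, in place of code of your own. Each camera call takes 0.05 s, during which the arm holds its last target. There are 200 camera calls.

### The job

Set up the little hi-fi: set the grey network player squarely onto the dark amplifier, let go, then set the aluminium control unit squarely onto the player and let go, dropping neither. Then take the black knob, turn it so that its pointer matches the flat of the control unit's D-shaft, push it fully home and keep the shaft pressed all the way in with it to switch the set on: finish while still holding the knob down. Leave everything else on the table where it is.

Things in the scene. Friction and masses are not known exactly. Their poses are not given: they have to be found in the camera images.
- amp: power amplifier, dark steel case at the foot of the column, fixed to the table: closed box 64 mm (x) by 110 mm (y), 46 mm high with its feet, 2 mm fins on its y ends, terminals reaching 10 mm out of its +x side. Origin at the centre of its underside; x across its 64 mm, z up. All three cases have this 64 x 110 mm outline
- amp_top (a point): centre of the amplifier's flat top, 46 mm above its origin; the player's underside centre belongs here
- player: network player, loose grey case with slots in its flat top: closed box 64 mm (x) by 110 mm (y) by 34 mm high with its four 2 mm feet, three sockets 7 mm out of its +x side, 15 to 30 mm off the middle, about 0.35 kg (varies). Origin at the centre of its underside; x across its 64 mm, z up. Grip it across the 64 mm, at mid length
- control: control unit, loose bright aluminium case: closed box 64 mm (x) by 110 mm (y) by 34 mm high with its four 2 mm feet, about 0.40 kg (varies); a brass D-shaft stands 17 mm out of the middle of its top (51 mm above the underside). Origin at the centre of its underside; x across its 64 mm, z up. Grip it across the 64 mm, at mid length, the shaft between the fingers
- shaft_tip (a point): centre of the upper end of the brass D-shaft, on its axis. 14 mm round bar with one deep flat 2 mm from the axis along its whole length (nearly a half round), tip edge chamfered 1 mm. This frame's x points squarely out of the flat (the white paint line on the tip lies along x), z up. The shaft turns stiffly (0.1 N m); at the start x is up to 1.1 rad either way from the unit's x
- press (a joint): push travel of the shaft, m: 0 up (at rest), 0.004 fully pressed in; a spring pushes it up with 3 N at rest and 7.4 N fully in. It moves straight down into the control unit
- knob: loose black bar knob standing on the table, 60 g: round skirt 44 mm across, 12 mm high, on it a straight grip bar 42 mm long (x), 14 mm thick (y), from 12 to 36 mm height. A white line on the bar's top runs from the middle to the pointer end (+x) and down that end. Origin at the centre of the underside, x towards the pointer end, z up
- knob_bore (a point): centre of the closed upper end of the D bore in the knob's underside, 12 mm above its origin; meets shaft_tip when home. Bore 15.2 mm across, flat 2.5 mm from the axis on the pointer (+x) side, round part of the mouth chamfered 1.2 mm: it fits only with the pointer along the flat's direction. Home, the underside is 5 mm above the unit's top, 1 mm when pressed fully in
- knob_pointer (a point): top edge of the knob's pointer end: 21 mm along the knob's x and 36 mm above its origin
- dispenser: one of the house's things, leave alone: stainless pump dispenser, 68 mm across, 174 mm high, nozzle 50 mm towards its -x. Origin under its centre
- tray: one of the house's things, leave alone: bamboo dice tray 180 (x) by 130 (y) by 28 mm high with a green lining. Origin under its centre
- die_a: one of the house's things, leave alone: black die, 18 mm, on the table. Origin under its centre
- die_b: one of the house's things, leave alone: black die, 18 mm, in the tray. Origin under its centre
- saucer: one of the house's things, leave alone: white porcelain saucer, 124 mm across, 18 mm high. Origin under its centre
- timer: one of the house's things, leave alone: white plastic timer 60 (x) by 84 (y) by 30 mm, toggle up to 48 mm. Origin under its centre
- checker0: one of the house's things, leave alone: white checker, 31 mm across, 9 mm thick, number 0 from the bottom of the stack at the table's left edge. Origin under its centre
- checker1: one of the house's things, leave alone: white checker, 31 mm across, 9 mm thick, number 1 from the bottom of the stack at the table's left edge. Origin under its centre
- checker2: one of the house's things, leave alone: white checker, 31 mm across, 9 mm thick, number 2 from the bottom of the stack at the table's left edge. Origin under its centre
- checker3: one of the house's things, leave alone: white checker, 31 mm across, 9 mm thick, number 3 from the bottom of the stack at the table's left edge. Origin under its centre
Things that resemble listed ones, but are neither listed nor needed, are in the scene too. Leave any blue, orange or pink look-alike of the player alone.

How it is judged:
By the outcome, as a careful person would: the job done as asked, in the order asked, and still so for the second after the job is handed in, while the arm keeps its last pose, push and grip.
It also fails if it takes over 61 s, if anything falls off the work surface, if the arm or the gripper's body presses on something with over 40 N, if the wrist force passes 120 N, or if a joint passes its speed limit or range.

## Working session

There is one attempt and no reset: what is moved stays moved. The work goes in short steps, Python scripts to look and compute and a tool call to move; the robot and the scene stay as the last step left them, time stands still between calls to the robot, and variables do not carry over. Pictures are saved under pics/ and viewed, about 8 in all and at most 12, crops included, and the job is handed in when it is done.

Besides the shell and the picture viewer there is one more tool, called by a JSON object that holds its "fn" and its "kwargs", one argument or row to a line. arm_command: Moves the arm, as the interface text tells. Its arguments: {"type":"object","properties":{"motion":{"type":"array"}},"required":["motion"]}

```bash
ls; mkdir -p pics; python3 - <<'E'
from bench import r,cams
import cv2,numpy as np
np.set_printoptions(precision=4,suppress=True)
print(r.get_state())
for n in("scene","top"):
    print(n,cams.get_calibration(n)); im=cams.read_camera(n); cv2.imwrite(f"pics/{n}0.png",im)
E
```

```text
pics
{'time': 0.0, 'qpos': array([ 1.0477,  0.3812,  1.2983, -0.    ,  1.4636, -0.2153]), 'qd': array([ 0.0008,  0.0006, -0.0003, -0.0014,  0.0004, -0.0003]), 'tau': array([ -0.0006, -44.8451, -23.1282,  -0.0002,   0.0048,  -0.    ]), 'position': array([0.1665, 0.5239, 0.2387]), 'eef_rot': array([-1.5586,  0.242 , -0.2412]), 'contact_force': array([ 0.517, -0.358, -1.011]), 'wrist_torque': array([ 0.0419, -0.0085,  0.0183]), 'finger_gap': 0.0854022535538903}
scene {'intrinsics': array([[513.1716,   0.    , 326.1635],
       [  0.    , 513.1716, 207.5323],
       [  0.    ,   0.    ,   1.    ]]), 'position': array([1.2053, 0.9697, 1.3124]), 'attitude': array([0.295 , 0.9472, 2.374 ])}
top {'intrinsics': array([[471.0567,   0.    , 324.2679],
       [  0.    , 471.0567, 202.1906],
       [  0.    ,   0.    ,   1.    ]]), 'position': array([ 0.4161, -0.006 ,  1.7232]), 'attitude': array([ 0.0579, -0.0641, -1.554 ])}
```

View pics/scene0.png

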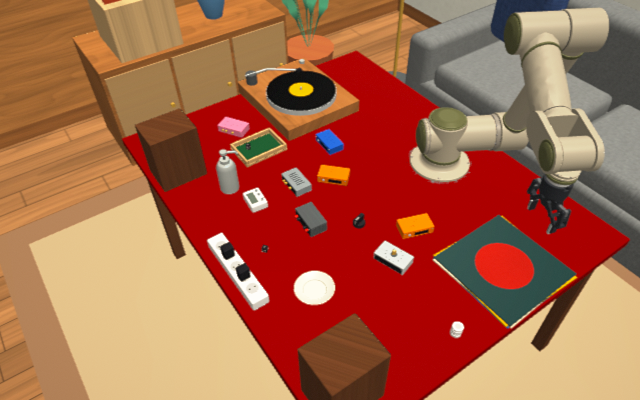

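View pics/top0.png

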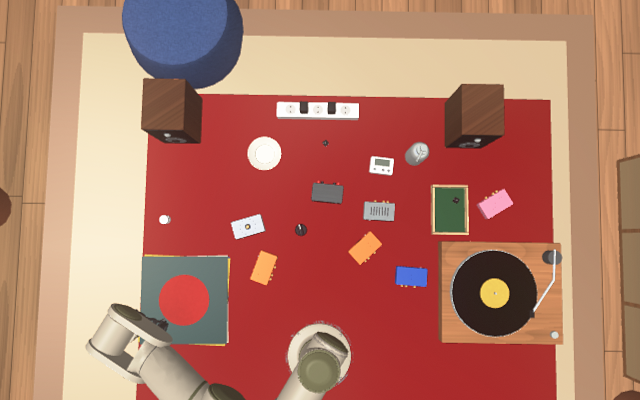

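The top view shows the amp at about (327,192), the player (379,211), the control unit (248,226) and the knob (301,230). In the scene view they are at (311,219), (297,181), (394,257) and (359,220).

```bash
cat > h.py <<'E'
import cv2,numpy as np
from scipy.spatial.transform import Rotation as R
from bench import r,cams
np.set_printoptions(precision=4,suppress=True)
C={n:cams.get_calibration(n) for n in("scene","top")}
def ray(n,p):
    c=C[n];K=c["intrinsics"]
    d=np.array([(p[0]-K[0,2])/K[0,0],-(p[1]-K[1,2])/K[1,1],-1.])
    return np.array(c["position"]),R.from_rotvec(c["attitude"]).apply(d)
def onz(n,p,z):
    o,d=ray(n,p); return o+d*(z-o[2])/d[2]
def proj(n,X):
    c=C[n];v=R.from_rotvec(c["attitude"]).inv().apply(np.asarray(X)-c["position"])
    K=c["intrinsics"];return np.array([K[0,2]-K[0,0]*v[...,0]/v[...,2],K[1,2]+K[1,1]*v[...,1]/v[...,2]]).T
def tri(p,q):
    (a,d),(b,e)=ray("scene",p),ray("top",q)
    s,t=np.linalg.lstsq(np.c_[d,-e],b-a,rcond=None)[0]
    P,Q=a+s*d,b+t*e; return (P+Q)/2,np.linalg.norm(P-Q)
def crop(im,c,w,k):
    x,y=int(c[0]-w/2),int(c[1]-w/2); o=cv2.resize(im[y:y+w,x:x+w],None,fx=k,fy=k,interpolation=cv2.INTER_CUBIC)
    cv2.putText(o,f"{x},{y}",(2,12),0,.4,(0,255,255),1); return o
E
python3 - <<'E'
from h import *
P={"top":[(327,192),(379,211),(248,226),(301,230)],"scene":[(311,219),(297,181),(394,257),(359,220)]}
rows=[]
for n in P:
    im=cv2.imread(f"pics/{n}0.png"); rows.append(np.hstack([crop(im,c,40,5) for c in P[n]]))
    hsv=cv2.cvtColor(im,cv2.COLOR_BGR2HSV)
    m=~((im[...,2]>90)&(im[...,1]<60)&(im[...,0]<60)); m=m.astype(np.uint8)
    _,l,s,_=cv2.connectedComponentsWithStats(m)
    for c in P[n]:
        i=l[c[1],c[0]]; cn=max(cv2.findContours((l==i).astype(np.uint8),0,2)[0],key=cv2.contourArea)
        print(n,c,s[i],cv2.minAreaRect(cn))
cv2.imwrite("pics/c1.png",np.vstack(rows))
E
```

```text
top (327, 192) [311 180  33  24 606] ((326.7871398925781, 191.6287078857422), (31.542678833007812, 21.393299102783203), 5.710593223571777)
top (379, 211) [363 200  32  21 614] ((378.5, 210.0), (20.0, 31.0), 90.0)
top (248, 226) [230 213  36  27 622] ((247.632080078125, 226.4622802734375), (19.642560958862305, 32.82917404174805), 74.05460357666016)
top (301, 230) [295 224  12  11 101] ((300.5, 229.0), (10.0, 11.0), 90.0)
scene (311, 219) [295 202  32  35 668] ((310.576904296875, 218.6153564453125), (34.94611358642578, 23.020057678222656), 56.30992889404297)
scene (297, 181) [281 167  31  30 556] ((296.0552673339844, 181.45028686523438), (32.70494079589844, 19.994611740112305), 48.012786865234375)
scene (394, 257) [374 240  40  35 798] ((393.2189636230469, 256.62939453125), (38.8199577331543, 21.992759704589844), 30.5792236328125)
scene (359, 220) [353 213  12  15 130] ((358.5, 220.0), (11.0, 14.0), 0.0)
```

View pics/c1.png

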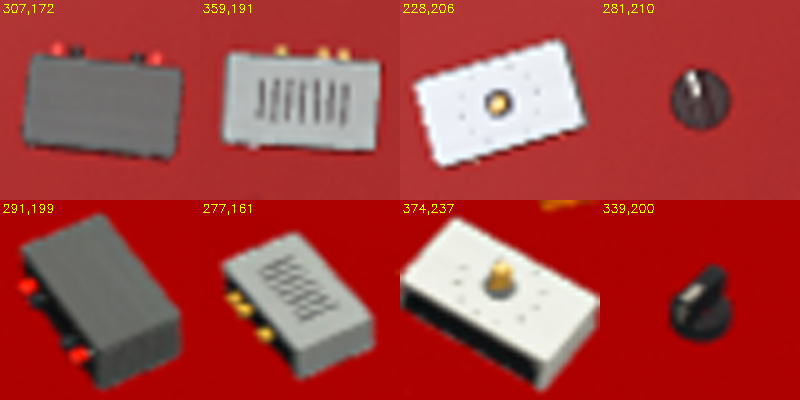

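Crops: all four parts are clear, with the terminals and sockets of amp and player facing away from the robot. The control unit is yawed, its shaft is visible, and the knob's white pointer end points roughly away from the robot.

```bash
cat >> h.py <<'E'
def face(n,im,c,z,lo,hi,w=44,k=8):
    "top-face centre, size, yaw of long side's normal (box x) by grey/low-sat mask"
    x,y=int(c[0]-w/2),int(c[1]-w/2)
    o=cv2.resize(im[y:y+w,x:x+w],None,fx=k,fy=k,interpolation=cv2.INTER_CUBIC)
    g=o.min(2).astype(int);m=((g>lo)&(o.max(2)<hi)&(o.max(2).astype(int)-g<40)).astype(np.uint8)
    m=cv2.morphologyEx(m,3,np.ones((37,37)));m=cv2.morphologyEx(m,2,np.ones((45,45)))
    cn=max(cv2.findContours(m,0,1)[0],key=cv2.contourArea)[:,0]
    p=(cn+.5)/k-.5+[x,y]
    W=np.array([onz(n,q,z)[:2] for q in p]).astype(np.float32)*1000
    (cc,(a,b),t)=cv2.minAreaRect(W)
    if a>b: a,b,t=b,a,t+90
    t=(t+90)%180-90
    return np.array(cc)/1000,(a,b),t
E
python3 - <<'E'
from h import *
D={"amp":((327,192),(311,219),.046),"player":((379,211),(297,181),.034),"control":((248,226),(394,257),.034)}
L={"amp":{"top":(78,200),"scene":(75,200)},"player":{"top":(125,255),"scene":(125,255)},"control":{"top":(170,256),"scene":(190,256)}}
for n in("top","scene"):
    im=cv2.imread(f"pics/{n}0.png")
    for k,(t,s,z) in D.items():
        c=t if n=="top" else s
        print(n,k,im[c[1]-2,c[0]-4],im[c[1]+6,c[0]+6],face(n,im,c,z,*L[k][n]))
# knob: top end of bar px, shaft tip
print(onz("top",(301,230),.006),onz("scene",(359,222),.006))
E
```

```text
top amp [110 111 113] [111 111 113] (array([ 0.5822, -0.0206]), (65.66029357910156, 110.29426574707031), -5.543800354003906)
top player [180 180 176] [183 184 180] (array([ 0.52  , -0.2081]), (64.53456115722656, 110.10911560058594), -1.9493637084960938)
top control [246 240 236] [249 243 238] (array([0.4573, 0.2624]), (64.31317138671875, 110.13009643554688), 17.21167755126953)
scene amp [102 109 105] [100 104 103] (array([ 0.5822, -0.0154]), (64.3987045288086, 112.65310668945312), -7.2609100341796875)
scene player [122 126 124] [170 177 174] (array([ 0.5199, -0.2007]), (62.86194610595703, 119.39900970458984), -2.5590438842773438)
scene control [210 223 220] [233 241 240] (array([0.4564, 0.2656]), (61.89684295654297, 108.44230651855469), 17.120203018188477)
[0.4474 0.0713 0.006 ] [0.4454 0.075  0.006 ]
```

```bash
cat >> h.py <<'E'
def plan(x,y,z,yaw):
    "yaw: wanted direction (deg) of tool z (mod 180). prints turn about tool y, then shift in the turned frame and in the current one"
    s=r.get_state();Rm=R.from_rotvec(s["eef_rot"]);M=Rm.as_matrix()
    cy=np.degrees(np.arctan2(M[1,2],M[0,2]));d=(yaw-cy+90)%180-90
    w=np.array([x,y,z])-s["position"];R2=R.from_euler('z',d,degrees=True)*Rm
    print("t",round(s["time"],2),"pos",s["position"],"yaw",round(cy,2),"tilt",M[2],"gap",round(s["finger_gap"],4),"F",s["contact_force"],"q",s["qpos"])
    print("turn tool-y",round(-d,2),"shift before turn",Rm.inv().apply(w)*1000,"after turn",R2.inv().apply(w)*1000)
E
python3 -c "
from h import *
plan(.52,-.206,.12,-2)"
```

```text
t 0.1 pos [0.1665 0.5239 0.2388] yaw 72.37 tilt [-0.0003 -1.     -0.0013] gap 0.0857 F [-0.1027  0.2631  0.6117] q [ 1.0477  0.3812  1.2982 -0.      1.4636 -0.2153]
turn tool-y 74.37 shift before turn [ 558.0404  119.3776 -588.3978] after turn [717.1841 118.0857 378.9127]
```

{"fn": "arm_command", "kwargs": {
  "motion": [
    [[0, 0, 0], [0, 8.26, 0], 0],
    [[0, 0, 0], [0, 8.26, 0], 0],
    [[0, 0, 0], [0, 8.26, 0], 0],
    [[0, 0, 0], [0, 8.26, 0], 0],
    [[0, 0, 0], [0, 8.26, 0], 0],
    [[0, 0, 0], [0, 8.26, 0], 0],
    [[0, 0, 0], [0, 8.26, 0], 0],
    [[0, 0, 0], [0, 8.26, 0], 0],
    [[0, 0, 0], [0, 8.26, 0], 0],
    [[30, 4, 16], [0, 0, 0], 0]
  ]
}}

```text
time: 1.1
position: [0.181, 0.4949, 0.2349]
eef_rot: [-1.191, 1.237, -1.236]
contact_force: [0.6, -0.4, 1.0]
finger_gap: 0.0854
```

{"fn": "arm_command", "kwargs": {
  "motion": [
    [[40, 6, 21], [0, 0, 0], 0],
    [[40, 6, 21], [0, 0, 0], 0],
    [[40, 6, 21], [0, 0, 0], 0],
    [[40, 6, 21], [0, 0, 0], 0],
    [[40, 6, 21], [0, 0, 0], 0],
    [[40, 6, 21], [0, 0, 0], 0],
    [[40, 6, 21], [0, 0, 0], 0],
    [[40, 6, 21], [0, 0, 0], 0],
    [[40, 6, 21], [0, 0, 0], 0],
    [[40, 6, 21], [0, 0, 0], 0]
  ]
}}

```text
time: 2.1
position: [0.378, 0.0848, 0.1751]
eef_rot: [-1.193, 1.235, -1.235]
contact_force: [0.0, 0.7, 0.4]
finger_gap: 0.0856
```

{"fn": "arm_command", "kwargs": {
  "motion": [
    [[40, 7, 22], [0, 0, 0], 0],
    [[40, 7, 22], [0, 0, 0], 0],
    [[40, 7, 22], [0, 0, 0], 0],
    [[40, 7, 22], [0, 0, 0], 0],
    [[40, 7, 22], [0, 0, 0], 0],
    [[40, 7, 22], [0, 0, 0], 0],
    [[40, 7, 22], [0, 0, 0], 0],
    [[0, 0, 0], [0, 0, 0], 0],
    [[0, 0, 0], [0, 0, 0], 0]
  ]
}}

```text
time: 3.0
position: [0.5216, -0.1989, 0.1255]
eef_rot: [-1.192, 1.237, -1.234]
contact_force: [-0.0, -0.2, -0.7]
finger_gap: 0.0851
```

```bash
python3 -c "
from h import *
plan(.52,-.206,.014,-2)"
```

```text
t 3.0 pos [ 0.5216 -0.1989  0.1255] yaw -2.05 tilt [-0.0011 -1.     -0.0015] gap 0.0851 F [-0.0235 -0.1694 -0.6653] q [-0.5764  0.5024  1.4486  0.0001  1.1924 -0.5407]
turn tool-y -0.05 shift before turn [  7.3052 111.4761  -1.1579] after turn [  7.3041 111.4761  -1.1637]
```

{"fn": "arm_command", "kwargs": {
  "motion": [
    [[7, 20, -1], [0, 0, 0], 0],
    [[0, 30, 0], [0, 0, 0], 0],
    [[0, 30, 0], [0, 0, 0], 0],
    [[0, 20, 0], [0, 0, 0], 0],
    [[0, 11, 0], [0, 0, 0], 0],
    [[0, 0, 0], [0, 0, 0], 255],
    [[0, 0, 0], [0, 0, 0], 255],
    [[0, 0, 0], [0, 0, 0], 255],
    [[0, 0, 0], [0, 0, 0], 255],
    [[0, 0, 0], [0, 0, 0], 255]
  ]
}}

```text
time: 4.0
position: [0.5211, -0.2055, 0.0164]
eef_rot: [-1.192, 1.233, -1.235]
contact_force: [-1.0, 2.6, 7.1]
finger_gap: 0.063
```

```bash
python3 -c "
from h import *
plan(.5822,-.0185,.12,-6)
cv2.imwrite('pics/s2.png',crop(cams.read_camera('scene'),(300,190),100,6))"
```

```text
t 4.0 pos [ 0.5211 -0.2055  0.0164] yaw -1.97 tilt [ 0.0005 -1.      0.0014] gap 0.063 F [-1.005   2.6405  7.1362] q [-0.5871  0.6522  1.5537  0.0003  0.9342 -0.553 ]
turn tool-y 4.03 shift before turn [-188.8918 -103.6199   54.8276] after turn [-192.2707 -103.6401   41.3995]
```

View pics/s2.png

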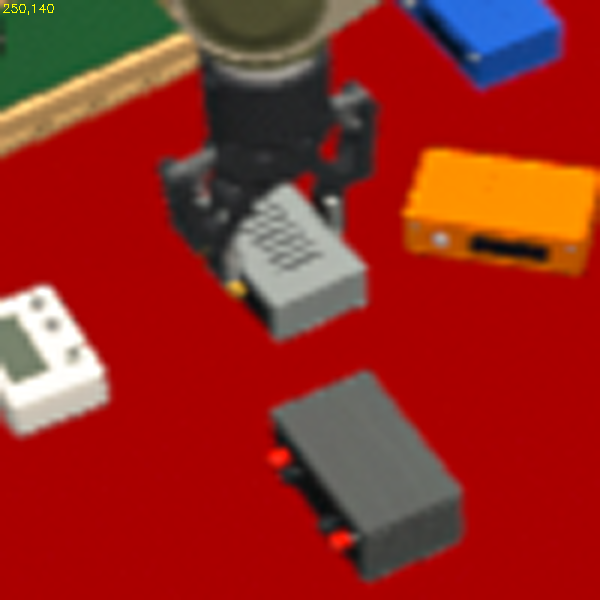

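Viewed: the fingers straddle the player at mid length, at about (298,178) in full-frame pixels, and the gap of 63 mm fits the 64 mm case. Next I lift.

{"fn": "arm_command", "kwargs": {
  "motion": [
    [[0, -10, 0], [0, 0, 0], 255],
    [[0, -20, 0], [0, 0, 0], 255],
    [[0, -25, 0], [0, 0, 0], 255],
    [[0, -20, 0], [0, 0, 0], 255],
    [[-15, -5, 5], [0, 0, 0], 255],
    [[-25, 0, 7], [0, 0, 0], 255],
    [[-30, 0, 9], [0, 0, 0], 255],
    [[-35, 0, 10], [0, 0, 0], 255],
    [[-35, 0, 10], [0, 0, 0], 255],
    [[-25, 0, 7], [0, 0, 0], 255]
  ]
}}

```text
time: 5.05
position: [0.5743, -0.0392, 0.0947]
eef_rot: [-1.194, 1.235, -1.232]
contact_force: [0.1, -0.2, -4.4]
finger_gap: 0.0626
```

{"fn": "arm_command", "kwargs": {
  "motion": [
    [[-15, 0, 4], [0, 1.9, 0], 255],
    [[-7, 0, 2], [0, 1.9, 0], 255],
    [[0, 0, 0], [0, 0, 0], 255],
    [[0, 0, 0], [0, 0, 0], 255],
    [[0, 0, 0], [0, 0, 0], 255]
  ]
}}

```text
time: 5.55
position: [0.581, -0.0208, 0.0951]
eef_rot: [-1.16, 1.283, -1.283]
contact_force: [-0.3, -0.2, -3.4]
finger_gap: 0.0624
```

```bash
python3 -c "
from h import *
plan(.5822,-.018,.066,-5.8)
cv2.imwrite('pics/s3.png',np.hstack([crop(cams.read_camera('scene'),(315,205),66,6),crop(cams.read_camera('top'),(327,192),66,6)]))"
```

```text
t 5.55 pos [ 0.581  -0.0208  0.0951] yaw -5.77 tilt [-0.     -1.     -0.0006] gap 0.0624 F [-0.2903 -0.235  -3.3943] q [-0.2393  0.5727  1.4173 -0.0001  1.1522 -0.1385]
turn tool-y 0.03 shift before turn [-2.91   29.1241  0.8828] after turn [-2.9105 29.1241  0.8812]
```

View pics/s3.png

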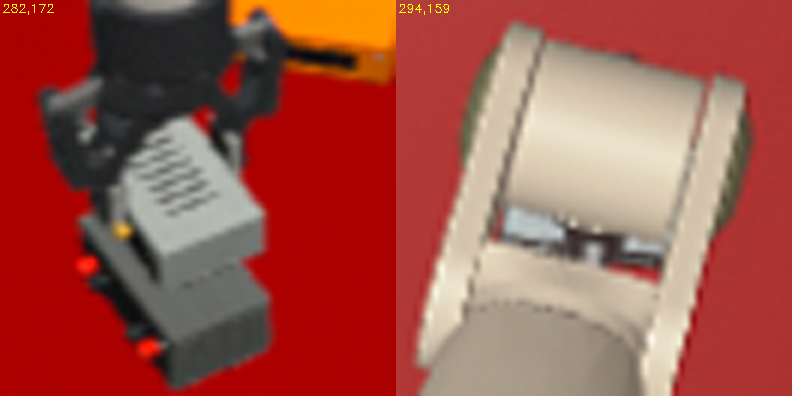

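Viewed: the player is level over the amp, with its near corner at about pixel (309,219) above the amp's near corner (311,236). Next I lower it.

{"fn": "arm_command", "kwargs": {
  "motion": [
    [[-3, 8, 1], [0, 0, 0], 255],
    [[0, 10, 0], [0, 0, 0], 255],
    [[0, 8, 0], [0, 0, 0], 255],
    [[0, 3, 0], [0, 0, 0], 255],
    [[0, 1, 0], [0, 0, 0], 255],
    [[0, 1, 0], [0, 0, 0], 255],
    [[0, 0, 0], [0, 0, 0], 255]
  ]
}}

```text
time: 6.35
position: [0.5827, -0.0177, 0.0645]
eef_rot: [-1.16, 1.283, -1.283]
contact_force: [-0.1, 0.2, -3.8]
finger_gap: 0.0628
```

```bash
python3 -c "
from h import *
plan(.5822,-.018,.0624,-5.8)
"
```

```text
t 6.35 pos [ 0.5827 -0.0177  0.0645] yaw -5.78 tilt [ 0.0001 -1.      0.0004] gap 0.0628 F [-0.0854  0.179  -3.787 ] q [-0.2333  0.6135  1.4447 -0.      1.083  -0.1325]
turn tool-y 0.02 shift before turn [ 0.3279  2.0627 -0.5074] after turn [ 0.3281  2.0627 -0.5072]
```

{"fn": "arm_command", "kwargs": {
  "motion": [
    [[0, 0.8, 0], [0, 0, 0], 255],
    [[0, 0.7, 0], [0, 0, 0], 255],
    [[0, 0.7, 0], [0, 0, 0], 255],
    [[0, 0, 0], [0, 0, 0], 255],
    [[0, 0, 0], [0, 0, 0], 255]
  ]
}}

```text
time: 6.85
position: [0.5827, -0.0177, 0.0624]
eef_rot: [-1.16, 1.283, -1.283]
contact_force: [-0.8, -0.1, 1.1]
finger_gap: 0.063
```

{"fn": "arm_command", "kwargs": {
  "motion": [
    [[0, 0, 0], [0, 0, 0], 0],
    [[0, 0, 0], [0, 0, 0], 0],
    [[0, 0, 0], [0, 0, 0], 0],
    [[0, 0, 0], [0, 0, 0], 0],
    [[0, 0, 0], [0, 0, 0], 0],
    [[0, -20, 0], [0, 0, 0], 0],
    [[0, -35, 0], [0, 0, 0], 0],
    [[0, -45, 0], [0, 0, 0], 0],
    [[-20, -30, 0], [0, 0, 0], 0],
    [[-30, -10, -10], [0, 0, 0], 0]
  ]
}}

```text
time: 7.85
position: [0.5793, 0.0324, 0.2057]
eef_rot: [-1.154, 1.279, -1.288]
contact_force: [0.1, 0.3, 0.0]
finger_gap: 0.0854
```

{"fn": "arm_command", "kwargs": {
  "motion": [
    [[-40, 0, -18], [0, 0, 0], 0],
    [[-45, 0, -20], [0, 0, 0], 0],
    [[-45, 0, -20], [0, 0, 0], 0],
    [[-40, 0, -20], [0, -8, 0], 0],
    [[-20, 0, -10], [0, -8, 0], 0],
    [[0, 0, 0], [0, -7, 0], 0],
    [[0, 0, 0], [0, 0, 0], 0]
  ]
}}

```text
time: 8.55
position: [0.5061, 0.2303, 0.2022]
eef_rot: [-1.337, 0.983, -0.983]
contact_force: [-0.6, -0.5, -0.1]
finger_gap: 0.0855
```

```bash
python3 - <<'E'
from h import *
T=cams.read_camera("top");S=cams.read_camera("scene")
cv2.imwrite("pics/top4.png",T);cv2.imwrite("pics/scene4.png",S)
p=proj("top",[.582,-.019,.08]);q=proj("scene",[.582,-.017,.08]);print(p,q)
print(face("top",T,p,.080,125,255));print(face("scene",S,q,.080,150,255))
c=(248,226);print(face("top",T,c,.034,170,256))
cv2.imwrite("pics/c4.png",np.hstack([crop(S,q,50,8),crop(T,p,50,8)]))
plan(.457,.263,.11,17.2)
E
```

```text
[326.5845 191.5406] [310.1953 207.8911]
(array([ 0.5841, -0.0212]), (66.03148651123047, 109.9334487915039), -4.6221466064453125)
(array([ 0.5834, -0.0183]), (60.39658737182617, 107.77535247802734), -6.162315368652344)
(array([0.4437, 0.2824]), (82.64082336425781, 144.42979431152344), 22.452566146850586)
t 8.65 pos [0.5066 0.2294 0.2021] yaw 17.02 tilt [ 0.0001 -1.      0.0001] gap 0.0854 F [-0.1003  0.5533  0.1458] q [ 0.2124  0.4205  1.3447 -0.0001  1.3764 -0.0846]
turn tool-y -0.18 shift before turn [-46.6249  92.1175 -37.5854] after turn [-46.7447  92.1175 -37.4364]
```

View pics/c4.png

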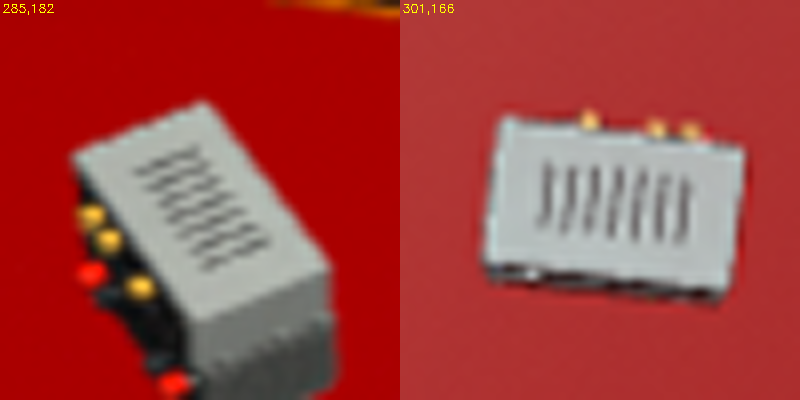

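Viewed: the player sits flush and square on the amp, within about 2 mm of the amp's measured centre and about 1° of its yaw, with the edges lined up in both views. Next is the control unit.

{"fn": "arm_command", "kwargs": {
  "motion": [
    [[-20, 20, -15], [0, 0, 0], 0],
    [[-20, 35, -15], [0, 0, 0], 0],
    [[-6.7, 35, -7.5], [0, 0, 0], 0],
    [[0, 35, 0], [0, 0, 0], 0],
    [[0, 30, 0], [0, 0, 0], 0],
    [[0, 20, 0], [0, 0, 0], 0],
    [[0, 12.5, 0], [0, 0, 0], 0],
    [[0, 0, 0], [0, 0, 0], 255],
    [[0, 0, 0], [0, 0, 0], 255],
    [[0, 0, 0], [0, 0, 0], 255]
  ]
}}

```text
time: 9.65
position: [0.4571, 0.263, 0.0152]
eef_rot: [-1.335, 0.986, -0.986]
contact_force: [0.3, 0.2, -3.9]
finger_gap: 0.0627
```

{"fn": "arm_command", "kwargs": {
  "motion": [
    [[0, 0, 0], [0, 0, 0], 255],
    [[0, 0, 0], [0, 0, 0], 255]
  ]
}}

```text
time: 9.85
position: [0.457, 0.2631, 0.015]
eef_rot: [-1.336, 0.985, -0.986]
contact_force: [0.4, -1.7, -2.2]
finger_gap: 0.0629
```

```bash
python3 -c "
from h import *
plan(.5822,-.0205,.14,-5.6)
cv2.imwrite('pics/s5.png',np.hstack([crop(cams.read_camera('scene'),(392,248),66,6)]))"
```

```text
t 9.85 pos [0.457  0.2631 0.015 ] yaw 17.2 tilt [ 0.0001 -1.      0.0005] gap 0.0629 F [ 0.4169 -1.6517 -2.2214] q [ 0.2977  0.6165  1.6497 -0.0002  0.8749 -0.0023]
turn tool-y 22.8 shift before turn [ 307.958  -124.9443   35.8647] after turn [ 270.0323 -124.8868  152.3855]
```

View pics/s5.png

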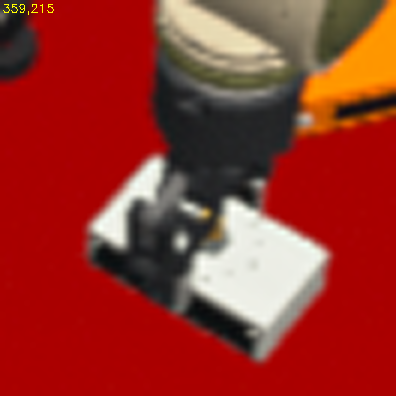

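Viewed: the fingers hold the control unit at mid length with the shaft between them, at about pixel (394,253). Next I lift and carry it.

{"fn": "arm_command", "kwargs": {
  "motion": [
    [[0, -8, 0], [0, 0, 0], 255],
    [[0, -20, 0], [0, 0, 0], 255],
    [[0, -30, 0], [0, 0, 0], 255],
    [[0, -35, 0], [0, 0, 0], 255],
    [[10, -25, 1], [0, 0, 0], 255],
    [[20, -7, 2], [0, 0, 0], 255],
    [[30, 0, 4], [0, 0, 0], 255],
    [[35, 0, 4], [0, 0, 0], 255],
    [[40, 0, 5], [0, 0, 0], 255],
    [[40, 0, 5], [0, 0, 0], 255]
  ]
}}

```text
time: 10.9
position: [0.5288, 0.101, 0.1401]
eef_rot: [-1.337, 0.985, -0.984]
contact_force: [0.0, -0.5, -5.2]
finger_gap: 0.0626
```

{"fn": "arm_command", "kwargs": {
  "motion": [
    [[40, 0, 5], [0, 0, 0], 255],
    [[35, 0, 4], [0, 0, 0], 255],
    [[30, 0, 3], [0, 0, 0], 255],
    [[20, 0, 2], [0, 5, 0], 255],
    [[8, 0, 1], [0, 6, 0], 255],
    [[0, 0, 0], [0, 6, 0], 255],
    [[0, 0, 0], [0, 4, 0], 255],
    [[0, 0, 0], [0, 2.4, 0], 255],
    [[0, 0, 0], [0, 0, 0], 255],
    [[0, 0, 0], [0, 0, 0], 255]
  ]
}}

```text
time: 11.9
position: [0.5815, -0.0205, 0.1398]
eef_rot: [-1.157, 1.287, -1.287]
contact_force: [-0.2, 0.6, -5.5]
finger_gap: 0.063
```

```bash
python3 -c "
from h import *
plan(.5818,-.020,.100,-6.2)"
```

```text
t 11.9 pos [ 0.5815 -0.0205  0.1398] yaw -6.1 tilt [ 0.     -1.     -0.0002] gap 0.063 F [-0.1689  0.643  -5.5263] q [-0.2386  0.5226  1.3619 -0.      1.2573 -0.1321]
turn tool-y 0.1 shift before turn [-0.559  39.8109  0.2038] after turn [-0.5594 39.8109  0.2029]
```

{"fn": "arm_command", "kwargs": {
  "motion": [
    [[-0.5, 10, 0.2], [0, 0.1, 0], 255],
    [[0, 14, 0], [0, 0, 0], 255],
    [[0, 12, 0], [0, 0, 0], 255],
    [[0, 5, 0], [0, 0, 0], 255],
    [[0, 2, 0], [0, 0, 0], 255],
    [[0, 0, 0], [0, 0, 0], 255],
    [[0, 0, 0], [0, 0, 0], 255]
  ]
}}

```text
time: 12.6
position: [0.5823, -0.0202, 0.0971]
eef_rot: [-1.155, 1.289, -1.29]
contact_force: [-0.1, 0.0, -4.7]
finger_gap: 0.0625
```

{"fn": "arm_command", "kwargs": {
  "motion": [
    [[0, 0.7, 0], [0, 0, 0], 255],
    [[0, 0.7, 0], [0, 0, 0], 255],
    [[0, 0, 0], [0, 0, 0], 255],
    [[0, 0, 0], [0, 0, 0], 255]
  ]
}}

```text
time: 13.0
position: [0.582, -0.0201, 0.0953]
eef_rot: [-1.155, 1.289, -1.289]
contact_force: [0.6, 0.3, -5.7]
finger_gap: 0.0626
```

{"fn": "arm_command", "kwargs": {
  "motion": [
    [[0, 0.5, 0], [0, 0, 0], 255],
    [[0, 0, 0], [0, 0, 0], 255],
    [[0, 0, 0], [0, 0, 0], 255]
  ]
}}

```text
time: 13.3
position: [0.5821, -0.0202, 0.095]
eef_rot: [-1.155, 1.289, -1.29]
contact_force: [-0.7, -0.2, -1.3]
finger_gap: 0.0629
```

{"fn": "arm_command", "kwargs": {
  "motion": [
    [[0, 0.4, 0], [0, 0, 0], 255],
    [[0, 0, 0], [0, 0, 0], 255],
    [[0, 0, 0], [0, 0, 0], 255]
  ]
}}

```text
time: 13.6
position: [0.582, -0.0202, 0.0949]
eef_rot: [-1.155, 1.289, -1.29]
contact_force: [-3.4, 0.3, 5.2]
finger_gap: 0.0631
```

{"fn": "arm_command", "kwargs": {
  "motion": [
    [[0, 0, 0], [0, 0, 0], 0],
    [[0, 0, 0], [0, 0, 0], 0],
    [[0, 0, 0], [0, 0, 0], 0],
    [[0, 0, 0], [0, 0, 0], 0],
    [[0, 0, 0], [0, 0, 0], 0],
    [[0, -20, 0], [0, 0, 0], 0],
    [[0, -35, 0], [0, 0, 0], 0],
    [[0, -45, 0], [0, 0, 0], 0],
    [[0, -40, 0], [0, 0, 0], 0],
    [[-30, 0, -15], [0, 0, 0], 0]
  ]
}}

```text
time: 14.6
position: [0.5729, 0.009, 0.2397]
eef_rot: [-1.147, 1.283, -1.299]
contact_force: [0.3, -0.2, -0.9]
finger_gap: 0.0855
```

{"fn": "arm_command", "kwargs": {
  "motion": [
    [[-40, 0, -20], [0, 0, 0], 0],
    [[-45, 0, -20], [0, 0, 0], 0],
    [[-45, 0, -20], [0, 0, 0], 0],
    [[-40, 0, -20], [0, 0, 0], 0],
    [[-20, 0, -10], [0, 0, 0], 0],
    [[0, 0, 0], [0, 0, 0], 0],
    [[0, 0, 0], [0, 0, 0], 0]
  ]
}}

```text
time: 15.3
position: [0.5017, 0.2099, 0.2343]
eef_rot: [-1.156, 1.289, -1.289]
contact_force: [-0.8, 0.7, 0.2]
finger_gap: 0.0852
```

```bash
python3 - <<'E'
from h import *
T=cams.read_camera("top");S=cams.read_camera("scene")
cv2.imwrite("pics/top6.png",T);cv2.imwrite("pics/scene6.png",S)
p=proj("top",[.582,-.019,.114]);q=proj("scene",[.582,-.019,.114]);print(p,q)
print(face("top",T,p,.114,170,256));print(face("scene",S,q,.114,190,256))
K=np.array([.446,.073,.03]);a=proj("top",K);b=proj("scene",K)
def c2(im,c,w,k):
    return crop(im,c,w,k)
cv2.imwrite("pics/c6.png",np.vstack([np.hstack([crop(S,q,48,6),crop(T,p,48,6)]),np.hstack([crop(S,b,24,12),crop(T,a,24,12)])]))
plan(.446,.073,.11,17.2)
E
```

```text
[326.6783 190.5471] [309.5835 200.3607]
(array([ 0.5838, -0.0196]), (64.82711791992188, 109.29047393798828), -5.016960144042969)
(array([ 0.5834, -0.0162]), (61.425498962402344, 109.1166000366211), -5.8263397216796875)
t 15.4 pos [0.5021 0.209  0.2342] yaw -6.35 tilt [ 0.0003 -1.      0.    ] gap 0.0852 F [ 0.804   0.0987 -0.1395] q [ 0.1768  0.3737  1.3235 -0.0003  1.4444  0.2876]
turn tool-y -23.55 shift before turn [141.3574 124.2589 -40.7553] after turn [113.3048 124.2512 -93.8447]
```

View pics/c6.png

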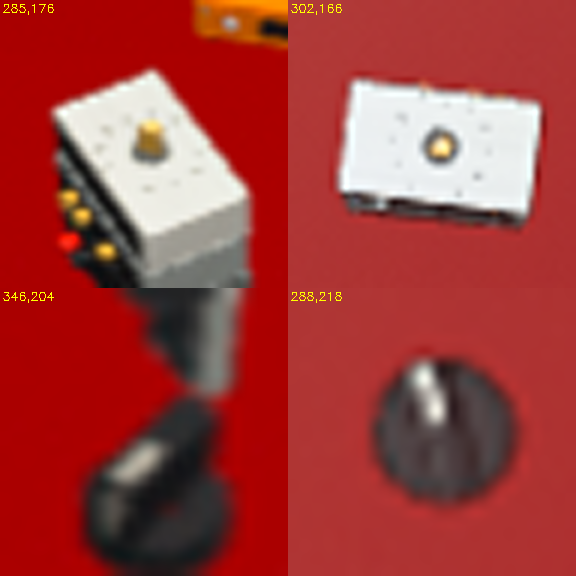

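Viewed: the control unit sits square on the stack, with the shaft at top pixel (327,190) and scene pixel (310,200). The knob's white line runs in the top view from about (300,228.5) to (299,225).

```bash
python3 - <<'E'
from h import *
T=cv2.imread("pics/top6.png").astype(int);S=cv2.imread("pics/scene6.png").astype(int)
T0=cv2.imread("pics/top0.png").astype(int);S0=cv2.imread("pics/scene0.png").astype(int)
# knob: white line pixels (top): weight = min channel above background in the blob
for n,im,(x0,x1,y0,y1) in(("top",T0,(294,308,222,237)),("top6",T,(294,308,222,237)),("scene",S0,(350,368,211,230))):
    nn=n.replace('6','');w=np.clip(im[y0:y1,x0:x1].min(2)-75,0,None).astype(float);yy,xx=np.mgrid[y0:y1,x0:x1]
    c=np.array([(xx*w).sum(),(yy*w).sum()])/w.sum();print(n,"white centroid",c,onz(nn,c,.036))
    m=(im[y0:y1,x0:x1,2]<115 if nn=="top" else im[y0:y1,x0:x1,2]<100).astype(np.uint8)|(w>0)
    cn=max(cv2.findContours(m.astype(np.uint8),0,1)[0],key=cv2.contourArea);e=cv2.minEnclosingCircle(cn);print("  blob",e,cv2.moments(cn)["m10"]/cv2.moments(cn)["m00"]+x0,cv2.moments(cn)["m01"]/cv2.moments(cn)["m00"]+y0, onz(nn,np.array(e[0])+[x0,y0],.006))
p=np.array(proj("top",[.5838,-.0196,.131]));q=proj("scene",[.5838,-.0190,.131]);print(p,q)
pp=lambda im,c,w,k:crop(im.astype(np.uint8),c,w,k)
cv2.imwrite("pics/c7.png",np.vstack([np.hstack([pp(S,q,14,20),pp(T,p,14,20)]),np.hstack([pp(S0,(395,254),14,20),pp(T0,(248,226),14,20)])]))
E
```

```text
top white centroid [299.2461 226.3504] [0.4597 0.0765 0.036 ]
  blob ((6.681818008422852, 7.318181991577148), 5.956206798553467) 300.578125 229.48958333333334 [0.4498 0.0725 0.006 ]
top6 white centroid [299.2466 226.3565] [0.4597 0.0765 0.036 ]
  blob ((6.5, 7.5), 6.041623115539551) 300.5765306122449 229.59183673469389 [0.4491 0.0732 0.006 ]
scene white centroid [356.9793 218.0725] [0.4576 0.0776 0.036 ]
  blob ((8.5, 9.0), 7.826338291168213) 358.88649425287355 221.0977011494253 [0.4412 0.0667 0.006 ]
[326.9115 189.5104] [308.9803 196.9235]
```

View pics/c7.png

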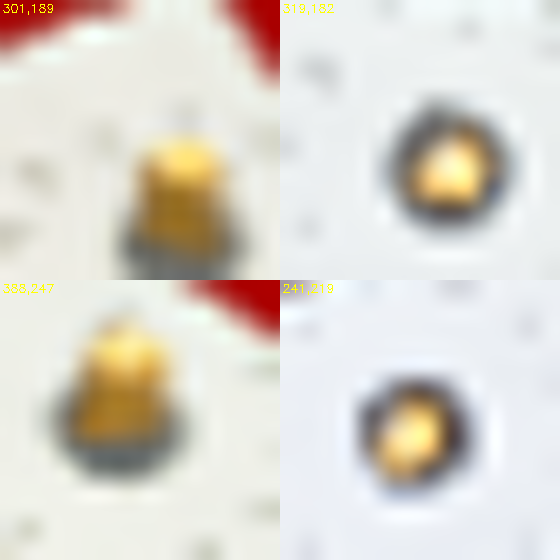

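Viewed: the D-shaft covers only about 4 px in either view. Its gold area is stretched lower left to upper right within the dark ring, so I measure it by moments.

```bash
python3 - <<'E'
from h import *
def mom(w,xx,yy):
    s=w.sum();c=np.array([(w*xx).sum(),(w*yy).sum()])/s
    d=np.stack([xx-c[0],yy-c[1]]).reshape(2,-1);return c,(d*w.ravel())@d.T/s
for n,f,c in(("top","top0",(248,226)),("top","top6",(327,190))):
    im=cv2.imread(f"pics/{f}.png").astype(float);h=5
    y,x=np.mgrid[c[1]-h:c[1]+h+1,c[0]-h:c[0]+h+1];a=im[c[1]-h:c[1]+h+1,c[0]-h:c[0]+h+1]
    bg=np.median(a.reshape(-1,3),0);g=np.clip((a[...,2]-a[...,0])-(bg[2]-bg[0])-12,0,None);k=np.clip(bg[1]-a[...,1]-25,0,None)
    disc=np.clip(np.maximum(g/90,k/120),0,1)
    cg,M=mom(g,x,y);cd,_=mom(disc,x,y);e,V=np.linalg.eigh(M);z=.131 if f=="top6" else .051
    o=onz(n,cd,z-.017)[:2];G=onz(n,cg,z-.004)[:2];mi=onz(n,cg+V[:,0],z)[:2]-onz(n,cg,z)[:2]
    print(f,"disc",cd,o,"gold",cg,"off mm",(G-o)*1000,"eig",e,"minor yaw",np.degrees(np.arctan2(mi[1],mi[0])))
    print((a[...,2]-a[...,0]).astype(int)); print(a[...,1].astype(int))
for f,c in(("scene0",(395,254)),("scene6",(310,200))):
    im=cv2.imread(f"pics/{f}.png").astype(int);a=im[c[1]-8:c[1]+6,c[0]-6:c[0]+7];print(f,c);print(a[...,2]-a[...,0]);print(a[...,2])
E
```

```text
top0 disc [247.3864 226.1933] [0.4574 0.2622] gold [247.2061 226.3994] off mm [-1.059  -1.4449] eig [0.6476 1.2802] minor yaw 59.07232420062372
[[ -9  -8  -9  -9  -8  -9  -9  -9  -9  -9  -9]
 [ -9  -9  -9  -9 -10 -10  -9  -8  -9  -9  -9]
 [ -9  -9 -10 -13 -14 -13 -11  -9  -9  -9  -9]
 [ -9 -10 -16  -9  21   9  -9 -12  -9  -9  -9]
 [ -9 -12  -8  17  89  94  17 -17 -10  -9  -9]
 [-10 -14   4  47  90 122  34 -14 -10  -9  -9]
 [-10 -14  19 103  98 118  17 -13  -9  -8  -9]
 [-10 -12  -8  69  78  20  -6 -17  -9  -9  -9]
 [-10 -10 -14 -19 -17 -17 -14 -10  -9  -9  -9]
 [-10  -9 -10 -10 -10 -10 -10  -9  -9 -10  -9]
 [ -9 -10  -9  -9  -9  -9  -9 -10 -10 -10 -10]]
[[242 241 241 241 241 240 239 239 239 235 223]
 [241 241 240 241 241 242 241 240 239 239 239]
 [240 240 240 231 226 228 232 241 238 237 237]
 [240 240 220 147 100  99 156 235 240 238 238]
 [240 231 120 130 162 142 102 188 243 239 239]
 [240 230 112 185 235 218  73 155 246 240 240]
 [240 231 137 191 224 179  83 159 246 240 240]
 [240 238 198 158 146  98 144 204 243 240 240]
 [240 241 236 181 166 178 225 244 240 239 239]
 [240 240 242 2
[... 3682 characters left out ...]
36 236 235 234 234 236 235 225 188 171]
 [235 236 236 237 236 227 219 233 233 234 234 223 180]
 [234 226 221 236 236 230 222 235 234 225 219 230 207]
 [233 226 218 228 230 249 250 245 234 225 217 235 227]
 [234 233 232 220 190 235 248 234 219 234 232 236 237]
 [235 235 235 218 160 162 175 190 216 236 236 235 236]
 [236 237 228 189 146 147 148 155 185 226 236 235 235]
 [236 236 220 148 138 148 147 140 151 207 237 236 235]
 [236 236 213 120 106 118 128 126 131 193 236 237 235]
 [238 237 224 161 114 111 107 113 155 219 236 237 237]
 [237 238 237 227 205 196 177 199 234 237 237 237 236]
 [238 237 238 236 237 236 235 235 238 237 237 236 228]
 [238 238 238 237 236 237 236 235 236 236 235 236 236]]
```

```bash
python3 -c "
from h import *
plan(.448,.073,.10,-70)"
```

```text
t 15.4 pos [0.5021 0.209  0.2342] yaw -6.35 tilt [ 0.0003 -1.      0.    ] gap 0.0852 F [ 0.804   0.0987 -0.1395] q [ 0.1768  0.3737  1.3235 -0.0003  1.4444  0.2876]
turn tool-y 63.65 shift before turn [141.1336 134.2589 -38.7676] after turn [ 97.353  134.247  109.3032]
```

{"fn": "arm_command", "kwargs": {
  "motion": [
    [[0, 0, 0], [0, 8, 0], 0],
    [[0, 0, 0], [0, 8, 0], 0],
    [[0, 0, 0], [0, 8, 0], 0],
    [[0, 0, 0], [0, 8, 0], 0],
    [[0, 0, 0], [0, 8, 0], 0],
    [[0, 0, 0], [0, 8, 0], 0],
    [[0, 0, 0], [0, 8, 0], 0],
    [[10, 12, 11], [0, 7.65, 0], 0],
    [[20, 28, 22], [0, 0, 0], 0],
    [[25, 34, 28], [0, 0, 0], 0]
  ]
}}

```text
time: 16.4
position: [0.4736, 0.1322, 0.1605]
eef_rot: [-0.356, 2.029, -2.03]
contact_force: [0.7, 0.0, -1.7]
finger_gap: 0.0852
```

{"fn": "arm_command", "kwargs": {
  "motion": [
    [[22, 30, 25], [0, 0, 0], 0],
    [[15, 20, 17], [0, 0, 0], 0],
    [[5, 10, 6], [0, 0, 0], 0],
    [[0, 0, 0], [0, 0, 0], 0],
    [[0, 0, 0], [0, 0, 0], 0]
  ]
}}

```text
time: 16.9
position: [0.4507, 0.0736, 0.1011]
eef_rot: [-0.357, 2.031, -2.032]
contact_force: [-0.4, 0.5, -0.4]
finger_gap: 0.0852
```

```bash
python3 -c "
from h import *
plan(.448,.073,.0225,-70)"
```

```text
t 16.9 pos [0.4507 0.0736 0.1011] yaw -70.01 tilt [-0.0006 -1.      0.0002] gap 0.0852 F [-0.3521  0.4813 -0.3557] q [-0.0984  0.3864  1.7583  0.0001  0.9962  1.1235]
turn tool-y -0.01 shift before turn [ 2.7415 78.6411 -0.3701] after turn [ 2.7415 78.6411 -0.3706]
```

{"fn": "arm_command", "kwargs": {
  "motion": [
    [[2.7, 15, 0], [0, 0, 0], 0],
    [[0, 25, 0], [0, 0, 0], 0],
    [[0, 25, 0], [0, 0, 0], 0],
    [[0, 13, 0], [0, 0, 0], 0],
    [[0, 0, 0], [0, 0, 0], 0],
    [[0, 0, 0], [0, 0, 0], 255],
    [[0, 0, 0], [0, 0, 0], 255],
    [[0, 0, 0], [0, 0, 0], 255],
    [[0, 0, 0], [0, 0, 0], 255],
    [[0, 0, 0], [0, 0, 0], 255]
  ]
}}

```text
time: 17.9
position: [0.4477, 0.0732, 0.0232]
eef_rot: [-0.359, 2.03, -2.031]
contact_force: [-6.5, 1.7, 36.1]
finger_gap: 0.0129
```

{"fn": "arm_command", "kwargs": {
  "motion": [
    [[0, 0, 0], [0, 0, 0], 255],
    [[0, 0, 0], [0, 0, 0], 255],
    [[0, 0, 0], [0, 0, 0], 255]
  ]
}}

```text
time: 18.2
position: [0.4477, 0.0732, 0.0233]
eef_rot: [-0.358, 2.03, -2.031]
contact_force: [-1.1, -0.4, 6.1]
finger_gap: 0.0129
```

```bash
python3 -c "
from h import *
plan(.582,-.02,.19,-55)"
```

```text
t 18.2 pos [0.4477 0.0732 0.0233] yaw -69.92 tilt [-0.0009 -1.      0.0004] gap 0.0129 F [-1.0825 -0.3836  6.0517] q [-0.0999  0.5206  1.8493  0.      0.7707  1.1205]
turn tool-y -14.92 shift before turn [ -94.2407 -166.5862  133.7203] after turn [ -56.6482 -166.6124  153.4428]
```

{"fn": "arm_command", "kwargs": {
  "motion": [
    [[0, -10, 0], [0, 0, 0], 255],
    [[0, -30, 0], [0, 0, 0], 255],
    [[0, -45, 0], [0, 0, 0], 255],
    [[0, -45, 0], [0, 0, 0], 255],
    [[-10, -30, 14], [0, 0, 0], 255],
    [[-20, -7, 28], [0, 0, 0], 255],
    [[-25, 0, 36], [0, 0, 0], 255],
    [[-22, 0, 31], [0, -4, 0], 255],
    [[-12, 0, 17], [0, -6, 0], 255],
    [[0, 0, 0], [0, -5, 0], 255]
  ]
}}

```text
time: 19.2
position: [0.5766, -0.015, 0.1897]
eef_rot: [-0.593, 1.87, -1.871]
contact_force: [-0.7, 0.6, -0.5]
finger_gap: 0.0127
```

{"fn": "arm_command", "kwargs": {
  "motion": [
    [[0, 0, 0], [0, 0, 0], 255],
    [[0, 0, 0], [0, 0, 0], 255]
  ]
}}

```text
time: 19.4
position: [0.5747, -0.0131, 0.1901]
eef_rot: [-0.59, 1.873, -1.873]
contact_force: [0.2, 0.1, -1.0]
finger_gap: 0.0125
```

```bash
python3 -c "
from h import *
plan(.582,-.0193,.175,-55)
"
```

```text
t 19.4 pos [ 0.5747 -0.0131  0.1901] yaw -55.05 tilt [ 0.0001 -1.     -0.0002] gap 0.0125 F [ 0.1893  0.066  -0.9552] q [-0.2287  0.4626  1.3098  0.      1.3695  0.7322]
turn tool-y -0.05 shift before turn [-2.4543 15.086   9.2554] after turn [-2.4456 15.086   9.2577]
```

{"fn": "arm_command", "kwargs": {
  "motion": [
    [[-2.4, 5, 9.3], [0, 0, 0], 255],
    [[0, 12, 0], [0, 0, 0], 255],
    [[0, 8, 0], [0, 0, 0], 255],
    [[0, 0, 0], [0, 0, 0], 255],
    [[0, 0, 0], [0, 0, 0], 255]
  ]
}}

```text
time: 19.9
position: [0.5823, -0.0195, 0.1645]
eef_rot: [-0.592, 1.872, -1.872]
contact_force: [-0.5, -1.0, -0.0]
finger_gap: 0.0124
```

```bash
python3 -c "
from h import *
plan(.582,-.0193,.1545,-55)
S=cams.read_camera('scene');cv2.imwrite('pics/scene8.png',S);print(proj('scene',[.582,-.0193,.131]))
cv2.imwrite('pics/c8.png',crop(S,(309,195),40,14))
"
```

```text
t 19.9 pos [ 0.5823 -0.0195  0.1645] yaw -54.93 tilt [ 0.0005 -1.     -0.0006] gap 0.0124 F [-0.4527 -1.0388 -0.0048] q [-0.2365  0.4991  1.3253  0.      1.318   0.7223]
turn tool-y 0.07 shift before turn [ 0.1177  9.9638 -0.2679] after turn [ 0.1181  9.9638 -0.2678]
[309.3914 196.6411]
```

View pics/c8.png

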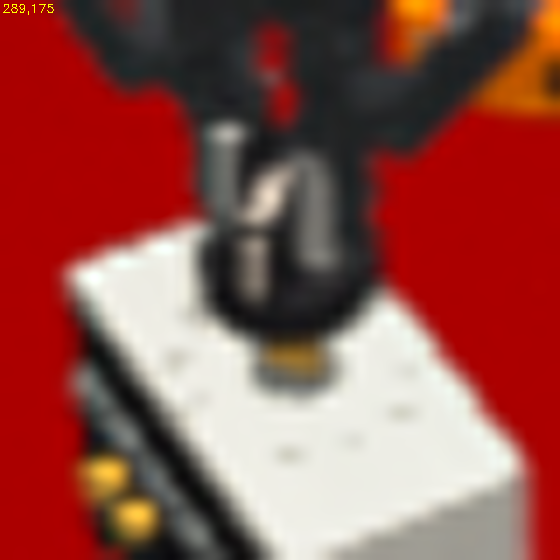

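Viewed: the knob hangs right above the shaft with its pointer line (crop 265,200) towards the camera's lower left. Its skirt centre is at about column 309.0 and the ring under it at about 309.6, so I check that offset numerically.

```bash
python3 - <<'E'
from h import *
S=cv2.imread("pics/scene8.png").astype(float);S6=cv2.imread("pics/scene6.png").astype(float)
def edges(v,x0,th):
    i=np.where(v<th)[0];a,b=i[0],i[-1]
    return x0+a-(th-v[a])/(v[a-1]-v[a]),x0+b+(th-v[b])/(v[b+1]-v[b])
for row in range(191,199):   # skirt rows, red channel
    v=S[row,298:322,2];e=edges(v,298,95);print("skirt",row,np.round(e,2),"mid",round(sum(e)/2,2),"w",round(e[1]-e[0],2))
for im,nm in((S6,"ring6"),(S,"ring8")):
  for row in range(199,203):
    v=im[row,301:319,1];e=edges(v,301,180);print(nm,row,np.round(e,2),"mid",round(sum(e)/2,2),"w",round(e[1]-e[0],2))
for z in(.114,.131,.1415,.148,.154): print(z,proj("scene",[.582,-.0193,z]))
Rc=R.from_rotvec(C["scene"]["attitude"]).as_matrix();print("cam right",Rc[:,0])
for d in([1e-3,0,0],[0,1e-3,0]): print(proj("scene",np.array([.582,-.0193,.14])+d)-proj("scene",[.582,-.0193,.14]))
E
```

```text
skirt 191 [303.77 315.3 ] mid 309.54 w 11.53
skirt 192 [303.14 315.43] mid 309.28 w 12.29
skirt 193 [302.84 315.6 ] mid 309.22 w 12.75
skirt 194 [302.96 315.65] mid 309.31 w 12.69
skirt 195 [303.28 315.48] mid 309.38 w 12.21
skirt 196 [303.36 314.61] mid 308.99 w 11.25
skirt 197 [303.99 313.89] mid 308.94 w 9.91
skirt 198 [305.25 312.7 ] mid 308.98 w 7.45
ring6 199 [307.04 312.08] mid 309.56 w 5.04
ring6 200 [306.52 312.58] mid 309.55 w 6.07
ring6 201 [306.37 312.79] mid 309.58 w 6.43
ring6 202 [306.72 312.38] mid 309.55 w 5.66
ring8 199 [305.84 312.47] mid 309.15 w 6.63
ring8 200 [306.48 312.55] mid 309.51 w 6.08
ring8 201 [306.39 312.77] mid 309.58 w 6.37
ring8 202 [306.74 312.36] mid 309.55 w 5.62
0.114 [309.5323 200.3069]
0.131 [309.3914 196.6411]
0.1415 [309.3033 194.3495]
0.148 [309.2483 192.9204]
0.154 [309.1973 191.5938]
cam right [-0.8184  0.5746 -0.0033]
[-0.258  0.127]
[0.1726 0.1796]
```

The skirt and shaft axis agree to about 0.3 mm across the camera view. Along the bar there may be a millimetre or two of error. I shift 1 mm to the chamfered side and go down gently, watching the force.

{"fn": "arm_command", "kwargs": {
  "motion": [
    [[-1, 5, -0.3], [0, 0, 0], 255],
    [[0, 4, 0], [0, 0, 0], 255],
    [[0, 1, 0], [0, 0, 0], 255],
    [[0, 1, 0], [0, 0, 0], 255],
    [[0, 1, 0], [0, 0, 0], 255],
    [[0, 1, 0], [0, 0, 0], 255],
    [[0, 0, 0], [0, 0, 0], 255],
    [[0, 0, 0], [0, 0, 0], 255]
  ]
}}

```text
time: 20.75
position: [0.5831, -0.0188, 0.1518]
eef_rot: [-0.591, 1.872, -1.872]
contact_force: [-0.2, 0.1, -0.3]
finger_gap: 0.0127
```

```bash
python3 -c "
from h import *
plan(.582,-.0193,.1415,-55);print(r.get_state()['wrist_torque'])"
```

```text
t 20.75 pos [ 0.5831 -0.0188  0.1518] yaw -54.92 tilt [-0. -1.  0.] gap 0.0127 F [-0.194  0.085 -0.308] q [-0.235   0.5125  1.3415 -0.      1.2876  0.7236]
turn tool-y 0.08 shift before turn [ 1.1792 10.2958 -0.1646] after turn [ 1.1795 10.2958 -0.163 ]
[-0.0329 -0.0291 -0.0281]
```

{"fn": "arm_command", "kwargs": {
  "motion": [
    [[0, 1, 0], [0, 0, 0], 255],
    [[0, 1, 0], [0, 0, 0], 255],
    [[0, 1, 0], [0, 0, 0], 255],
    [[0, 0, 0], [0, 0, 0], 255],
    [[0, 0, 0], [0, 0, 0], 255]
  ]
}}

```text
time: 21.25
position: [0.583, -0.0187, 0.1487]
eef_rot: [-0.592, 1.872, -1.872]
contact_force: [0.1, 0.2, -1.5]
finger_gap: 0.0126
```

```bash
python3 -c "
from h import *
plan(.582,-.0193,.1415,-55);print(r.get_state()['wrist_torque'])"
```

```text
t 21.25 pos [ 0.583  -0.0187  0.1487] yaw -54.93 tilt [ 0.0001 -1.     -0.0001] gap 0.0126 F [ 0.1269  0.1689 -1.467 ] q [-0.235   0.5156  1.3457  0.      1.2804  0.7237]
turn tool-y 0.07 shift before turn [ 1.1725  7.1897 -0.136 ] after turn [ 1.1727  7.1897 -0.1345]
[ 0.0464  0.0648 -0.01  ]
```

{"fn": "arm_command", "kwargs": {
  "motion": [
    [[0, 1, 0], [0, 0, 0], 255],
    [[0, 1, 0], [0, 0, 0], 255],
    [[0, 1, 0], [0, 0, 0], 255],
    [[0, 1, 0], [0, 0, 0], 255],
    [[0, 1, 0], [0, 0, 0], 255],
    [[0, 0, 0], [0, 0, 0], 255],
    [[0, 0, 0], [0, 0, 0], 255]
  ]
}}

```text
time: 21.95
position: [0.583, -0.0188, 0.1437]
eef_rot: [-0.592, 1.872, -1.872]
contact_force: [-0.4, -0.1, -1.8]
finger_gap: 0.0128
```

{"fn": "arm_command", "kwargs": {
  "motion": [
    [[0, 1, 0], [0, 0, 0], 255],
    [[0, 1, 0], [0, 0, 0], 255],
    [[0, 0, 0], [0, 0, 0], 255],
    [[0, 0, 0], [0, 0, 0], 255]
  ]
}}

```text
time: 22.35
position: [0.5831, -0.0187, 0.142]
eef_rot: [-0.591, 1.871, -1.872]
contact_force: [-2.0, 0.1, 2.2]
finger_gap: 0.0125
```

{"fn": "arm_command", "kwargs": {
  "motion": [
    [[0, 1, 0], [0, 0, 0], 255],
    [[0, 1, 0], [0, 0, 0], 255],
    [[0, 0, 0], [0, 0, 0], 255],
    [[0, 0, 0], [0, 0, 0], 255]
  ]
}}

```text
time: 22.75
position: [0.5831, -0.0187, 0.1399]
eef_rot: [-0.591, 1.871, -1.872]
contact_force: [-0.9, 0.8, 4.5]
finger_gap: 0.0131
```

```bash
python3 -c "
from h import *
plan(.582,-.0193,.1415,-55);print(r.get_state()['wrist_torque'])"
```

```text
t 22.75 pos [ 0.5831 -0.0187  0.1399] yaw -54.92 tilt [-0.0002 -1.      0.0002] gap 0.0131 F [-0.8718  0.7722  4.476 ] q [-0.2349  0.5246  1.3576  0.      1.2591  0.7237]
turn tool-y 0.08 shift before turn [ 1.2499 -1.5507 -0.1795] after turn [ 1.2502 -1.5507 -0.1778]
[0.1482 0.2204 0.0308]
```

Contact came at TCP z of about 0.142, just where the knob is home on the raised shaft, and the spring force is now rising. Next I press to the stop.

{"fn": "arm_command", "kwargs": {
  "motion": [
    [[0, 1, 0], [0, 0, 0], 255],
    [[0, 0.6, 0], [0, 0, 0], 255],
    [[0, 0, 0], [0, 0, 0], 255],
    [[0, 0, 0], [0, 0, 0], 255]
  ]
}}

```text
time: 23.15
position: [0.5832, -0.0188, 0.1384]
eef_rot: [-0.591, 1.871, -1.872]
contact_force: [-1.4, 1.7, 6.4]
finger_gap: 0.0125
```

{"fn": "arm_command", "kwargs": {
  "motion": [
    [[0, 0.5, 0], [0, 0, 0], 255],
    [[0, 0, 0], [0, 0, 0], 255],
    [[0, 0, 0], [0, 0, 0], 255]
  ]
}}

```text
time: 23.45
position: [0.5832, -0.0188, 0.1381]
eef_rot: [-0.591, 1.871, -1.872]
contact_force: [-1.8, 1.9, 8.6]
finger_gap: 0.0129
```

{"fn": "arm_command", "kwargs": {
  "motion": [
    [[0, 0.5, 0], [0, 0, 0], 255],
    [[0, 0, 0], [0, 0, 0], 255],
    [[0, 0, 0], [0, 0, 0], 255]
  ]
}}

```text
time: 23.75
position: [0.5833, -0.0188, 0.1381]
eef_rot: [-0.59, 1.87, -1.872]
contact_force: [-3.7, 1.3, 10.5]
finger_gap: 0.0126
```

{"fn": "arm_command", "kwargs": {
  "motion": [
    [[0, 0.5, 0], [0, 0, 0], 255],
    [[0, 0, 0], [0, 0, 0], 255],
    [[0, 0, 0], [0, 0, 0], 255],
    [[0, 0, 0], [0, 0, 0], 255]
  ]
}}

```text
time: 24.15
position: [0.5833, -0.0188, 0.138]
eef_rot: [-0.59, 1.87, -1.872]
contact_force: [-3.6, 1.2, 12.4]
finger_gap: 0.0124
```

```bash
python3 -c "
from h import *
plan(.583,-.0188,.138,-55)
S=cams.read_camera('scene');cv2.imwrite('pics/c9.png',crop(S,(309,205),56,10))
"
```

```text
t 24.15 pos [ 0.5833 -0.0188  0.138 ] yaw -54.92 tilt [-0.0012 -1.      0.0014] gap 0.0124 F [-3.6401  1.1652 12.4212] q [-0.2349  0.5265  1.3606 -0.0001  1.2526  0.7237]
turn tool-y 0.08 shift before turn [ 0.2704 -0.039  -0.2133] after turn [ 0.2707 -0.039  -0.2129]
```

View pics/c9.png

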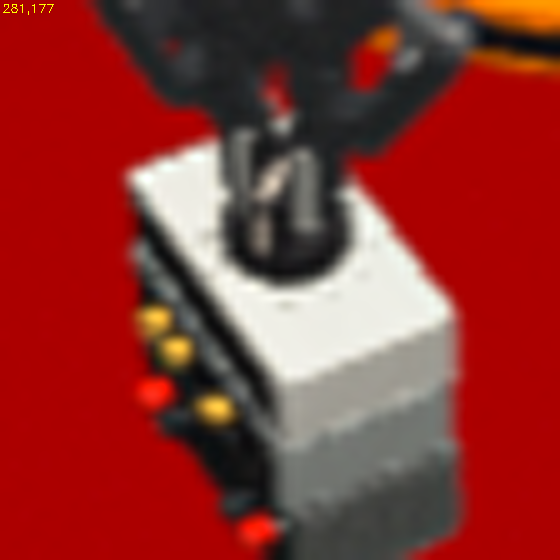

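Viewed: the knob's skirt sits right down on the control unit, centred at about full-frame pixel (310,201), with no shaft showing. The three cases stand flush and square. I hand in now.

```bash
python3 -c "
from bench import close_job
print(close_job())"
```

```text
the job is handed in; nothing more can be done
None
```

The hi-fi is set up. The player is on the amplifier, the control unit is on the player, and both have been let go. The knob is on the D-shaft, and I handed the job in at about 24 s with the arm still holding it pressed down.

- **Stack:** from the overhead camera, the player and control unit are each within about 2 mm and 1° of the amplifier's centre and yaw. The side camera read the control unit as about 1.5° off the amplifier's yaw. It also put the y positions 2–4 mm differently from the overhead view, which I put down to calibration and mask error. In the last side picture the three cases stand flush and square.
- **Knob:** I turned it to a world yaw of about 35°, the flat's direction measured from the overhead pictures. It slid on without resistance.
- **Press:** spring contact came at a tool height of 0.142 m, where the knob should be home, and the motion stopped at 0.138 m, the expected 4 mm lower. The final push is 12.4 N, against the 7.4 N the spring needs. A sideways force of about 4 N remains.
- **Not settled:** before fitting, the side camera hinted at up to 3 mm of error along the knob's bar. I shifted 1 mm that way, and the free insertion showed the fit was good enough.
- **Forces:** the highest reading was 36 N, while the fingers closed on the knob.
- **Other objects:** nothing else was touched as far as I could tell. I did not measure them again at the end.

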